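# Open the filter bay of the cap sealer

## Robot

A 6-joint arm with a two-finger parallel gripper is mounted at the origin on the work surface. World frame = base frame: x ahead of the robot, y to its left, z up, the work surface at z = 0. Lengths are in mm, angles in rad, forces in N, time in s.
With the tool pointing down it reaches from about 275 to 750 mm from the base axis. Payload 10.2 kg.
Tool frame: the origin (TCP) lies on the front face of the gripper's body, between the roots of the fingers; the fingertips stand 64 mm ahead of it and the grasp point (between the pads) lies 45 mm ahead of it; z points along the fingers, y is the line along which they close (so a half turn about z gives the same grasp; the last joint's range is limited). The gripper opens to 88 mm and grips with 3 to 60 N. Pads are 18 mm wide; open, the fingers measure 123 mm over their backs; the gripper's body (75 mm by 187 mm) begins 45 mm behind the grasp point.
Start: joints at [-0.223, 0.313, 1.498, -0, 1.331, -0.223], TCP at [525.006, -0.014, 302.72] pointing down, gripper open.
Joint ranges: [-2.94, 2.94], [-0.97, 2.17], [0.19, 2.56], [-1.23, 4.37], [0.02, 3.11], [-2.88, 2.88]. Speed limits (rad/s): [2.39, 2.39, 3.01, 3.14, 3.14, 3.14].

## Interface

Orientations are given as a 3x3 rotation matrix whose columns are the frame's x, y, z axes.
In Python, from station import telemetry, get_image, camera_model, r gives the robot as it stands.
- The arm moves only by the shell command python3 -m handwheel 'ROWS' [FORCE]. ROWS is JSON, a list of rows, each an object with "fingers": the gripper's target within -1 to 1 (fully open at 1, half-way at 0, shut at -1); "linear": the shift along the tool's x, y, z each as a share of 12 cm, from -1 to 1, a list of three; "spin": the turn about the tool's z as a share of 360 degrees, from -1 to 1. A call has 1 to 10 rows; each row shifts and turns the commanded pose from where the row before left it, along the tool's axes as they then stand; what a row does not reach is not made up. A row lasts 1/8 s, in which the tool goes at most 62.5 mm and 10.7 degrees, less where a joint would pass 70% of its speed; a pose out of reach is approached as far as the arm can. A call with a number of a shift or a turn outside -1 to 1 is refused whole. A call with a gripper value outside its range is refused whole. The fingers move at their own pace and stop on an object; FORCE is the grip in N (left out, the last holds). Time passes only in rows, so rows that do not move let the fingers close. It gives the time, the measured TCP pose, the force, the opening and the grip force at its end, in the units of the state.
- telemetry.read_state(): the state, without advancing time (a new reading comes with each control period).
- get_image(name): name is "scene" or "side" or "wrist"; returns the picture (480x640x3 uint8, red, green, blue); there is no depth.
- camera_model(name): a dict with "camera_matrix" (3x3 intrinsics, pixels), "k1" (the pictures are not rectified: a ray, as slopes to the right and down, at radius r is drawn at 1 + k1 r^2 times it, then the intrinsics apply), "R" (3x3) and "t" (3): a world point X has camera coordinates R X + t. Camera axes: x right, y down, z forward; pixel columns grow to the right and rows downward; lengths in mm; the calibration is good to about 2 mm. A picture is of the moment at which its call begins: read the wrist's pose just before it. camera_model takes no time and is no camera call; for the wrist camera it gives the pose at the moment of the call.
- r.sign_off(): hands the job in; it is judged then, once.
The state is a dict: "time_s": time; "qpos": joint angles; "joint_vel": joint speeds; "tau": joint torques, N m; "ee_pos": TCP position; "tcp_rot": TCP orientation; "wrist_force": force on the tool from outside, world axes, zero at the start; "wrist_torque": the same for the moment, N m; "gripper_width": finger opening in mm; "grasp_force": force on a finger pad.
Only numpy, scipy, OpenCV 4.12 (cv2) and the standard library are available. Lean on these libraries where they do the work, as an engineer would, in place of code of your own. Each camera call takes 0.05 s, during which the arm holds its last target. There are 200 camera calls.

## Task

The cap sealer's filter needs a look. Press the yellow snap tab in all the way, then push the blue cover off its seat, sliding it along its rails over the tab until the whole filter bay lies open. Do not lift the cover out, do not disturb the jars or the spare filter, and leave the cover lying flat in its rails.

Things in the scene. Friction and masses are not known exactly. Their poses are not given: they have to be found in the camera images.
- unit: Power unit of a cap sealer, a low white box fixed to the bench, 280 (x) by 150 (y) by 60 mm high; origin at the centre of its underside, z up. The cover slides to its own +x. Its aluminium top deck (z = 60 mm) has two dark rails along x from -112 to +115 mm, inner faces at y = +-47, tops 16.5 mm above the deck; their lips reach 4 mm over the cover with 1.5 mm play, so it can only slide.
- bay (a point): Centre of the filter bay at deck height: a 70 by 70 mm opening in the deck, 20 mm deep, green pleated filter inside, hidden by the seated cover; at x = -65, y = 0 in the unit's frame (so x from -100 to -30 mm). It is wholly open once the cover has slid at least 81 mm.
- stop (a point): Middle, at deck height, of the face of the dark stop bar (10 mm high) that crosses the deck between the rails, x = +105, y = 0 in the unit's frame. The cover's front edge reaches it after sliding 125 mm.
- cover: Blue flat filter cover, loose between the rails, 90 (x) by 90 (y) by 12 mm thick (hollow: plate 7 mm, on 5 mm deeper side skirts outside |y| = 36), 0.09 to 0.2 kg; origin at the centre of its underside, z up, x as the unit's. Seated, its origin is at x = -65, y = 0, z = 60 mm in the unit's frame; its front (+x) edge is then 1.5 mm short of the tab, which blocks it. Friction of 0.4 to 3 N resists sliding.
- push_face (a point): Middle of the cover's rear (-x) face, 45 mm behind the cover's origin and 12 mm above the deck. A rib 20 (x) by 64 (y) mm flush with the rear edge makes this face 24 mm high over |y| < 32 mm. Behind the seated cover the deck is flat and free to x = -140 mm of the unit, except two dark corner stops 10 mm high at |y| above 37 mm (x from -117.5 to -111.5).
- tab_top (a point): Centre of the top face of the yellow snap tab, a block 50 (unit's x) by 40 (y) mm in a hole of the deck ahead of the seated cover, at x = +6.5, y = 0 in the unit's frame. Out, its top stands up to 10 mm above the deck (70 mm above the bench), 2 mm below the top of the cover's plate; fully in, it is flush with the deck.
- tab (a joint): Travel of the snap tab straight down, in m: 0 out, 0.010 fully in, flush with the deck (a start may find it up to 0.0015 in). It is held by a stiff catch: it takes about 5 N to press down, has no return spring and stays where it is left. The cover's plate passes over it once it is more than 0.005 in.
- jar_a: Bystander: amber glass jar with a gold cap, 60 mm in diameter, 82 mm high, upright on the bench beside the unit; origin at the centre of its underside.
- jar_b: Bystander: amber glass jar with a gold cap, 60 mm in diameter, 82 mm high, upright on the bench beside the unit; origin at the centre of its underside.
- jar_c: Bystander: amber glass jar with a gold cap, 60 mm in diameter, 82 mm high, upright on the bench beside the unit; origin at the centre of its underside.
- spare: Bystander: spare filter cassette, white with green pleats, 80 by 40 by 20 mm, flat on the bench beside the unit; origin at the centre of its underside, x along its length.
Things that resemble listed ones, but are neither listed nor needed, are in the scene too. There is more than one size of the cover; the one meant has the size given above.

How it is judged (in metres and radians):
On the way, in this order (a step that is already met when the one before it is completed fails the run):
1. the tab is pressed in while the cover is still on its seat (value of joint tab above 0.005 m and x of cover in the frame of unit below -0.055 m), for 0.1 s.
2. the cover is pushed off its seat and the bay is open (x of cover in the frame of unit above 0.0155 m), for 0.1 s.
At the end, for the whole second after the job is handed in: The tab is in (over 5 mm, clear of the cover); the cover has slid at least 80.5 mm from its seat, so that the bay is wholly open, and lies at rest, flat (within 0.06 rad and 4 mm) between its rails; the jars and the spare filter stand within 30 mm of where they were and upright (x of cover in the frame of unit between 0.0155 and 0.065 m and y of cover in the frame of unit between -0.005 and 0.005 m and z of cover in the frame of unit between 0.056 and 0.064 m and angle between cover's own z axis and vertical below 0.06 rad and linear speed of cover below 0.01 m/s and value of joint tab above 0.005 m and distance of each of jar_a, jar_b, jar_c, spare from where it was at the start of the episode below 0.03 m and angle between each of jar_a, jar_b, jar_c, spare's own z axis and vertical below 0.15 rad); the robot touches nothing.
It fails at once if the cover is lifted or tipped (z of cover in the frame of unit above 0.066 m or angle between cover's own z axis and vertical above 0.12 rad).
It fails at once if a jar or the spare filter is moved, lifted or tipped (not (distance of each of jar_a, jar_b, jar_c, spare from where it was at the start of the episode below 0.03 m and angle between each of jar_a, jar_b, jar_c, spare's own z axis and vertical below 0.15 rad)).
It also fails if it takes over 38 s, if anything falls off the work surface, if the arm or the gripper's body presses on something with over 40 N, if the wrist force passes 120 N, or if a joint passes its speed limit or range.

## Working session

There is one attempt and no reset: what is moved stays moved. The work goes in short steps, Python scripts to look and compute and a shell command to move; the robot and the scene stay as the last step left them, time stands still between calls to the robot, and variables do not carry over. Pictures are saved under pics/ and viewed, at most 10 in all, crops included, and the job is handed in when it is done.

```bash
mkdir -p pics; cat > h.py <<'E'
import numpy as np, cv2
from station import telemetry, get_image, camera_model, r
def ray(m,uv):
    K=np.array(m["camera_matrix"]);d=np.array([m["k1"],0,0,0,0.])
    p=cv2.undistortPoints(np.array([[uv]],float),K,d)[0,0]
    R=np.array(m["R"]);t=np.array(m["t"])
    return -R.T@t, R.T@np.array([p[0],p[1],1])
def onz(m,uv,z):
    o,d=ray(m,uv); return o+d*(z-o[2])/d[2]
def proj(m,X):
    R=np.array(m["R"]);t=np.array(m["t"])
    return cv2.projectPoints(np.array(X,float).reshape(-1,3),cv2.Rodrigues(R)[0],t,np.array(m["camera_matrix"]),np.array([m["k1"],0,0,0,0.]))[0][:,0]
def save(n,f):
    m=camera_model(n);im=get_image(n);cv2.imwrite(f,cv2.cvtColor(im,cv2.COLOR_RGB2BGR));return m,im
E
python3 - <<'E'
from h import *
for n in("scene","side"): 
    m,_=save(n,f"pics/{n}0.png"); print(n,np.round(-np.array(m["R"]).T@np.array(m["t"])))
print(telemetry.read_state())
E
```

```text
scene [ 916. -208.  741.]
side [286. 849. 782.]
{'time_s': 0.1, 'qpos': array([-2.23363689e-01,  3.13386672e-01,  1.49833310e+00,  2.37225151e-05,
        1.33098580e+00, -2.23363662e-01]), 'joint_vel': array([-0.00222972, -0.00113375, -0.00113218, -0.0010569 ,  0.00080666,
       -0.00185177]), 'tau': array([ 3.19868399e-03, -4.02814186e+01, -2.52645475e+01,  6.95334817e-02,
        3.42543027e-02, -5.51177254e-05]), 'ee_pos': array([5.24862542e+02, 4.24669529e-02, 3.02232574e+02]), 'tcp_rot': array([[ 5.81979663e-06,  9.99999417e-01, -1.08016854e-03],
       [ 9.99999964e-01, -5.52923941e-06,  2.68995274e-04],
       [ 2.68989145e-04, -1.08017007e-03, -9.99999380e-01]]), 'wrist_force': array([ 0.17356712, -0.97447116, -0.37781726]), 'wrist_torque': array([-0.01312364, -0.02574298,  0.05959075]), 'grasp_force': 0.0, 'gripper_width': 88.12844945234613}
```

View pics/scene0.png

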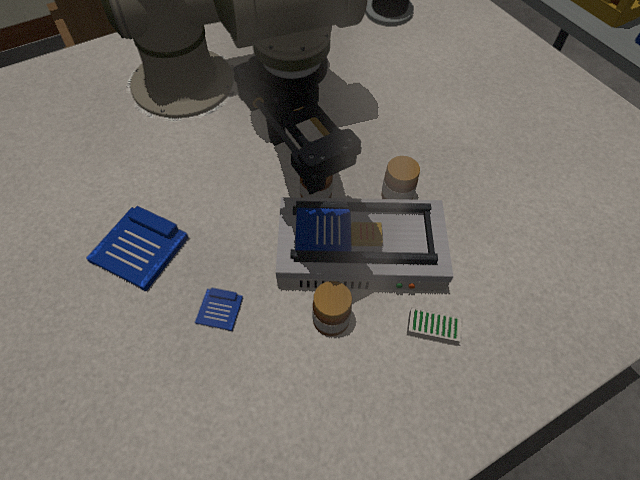

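View pics/side0.png

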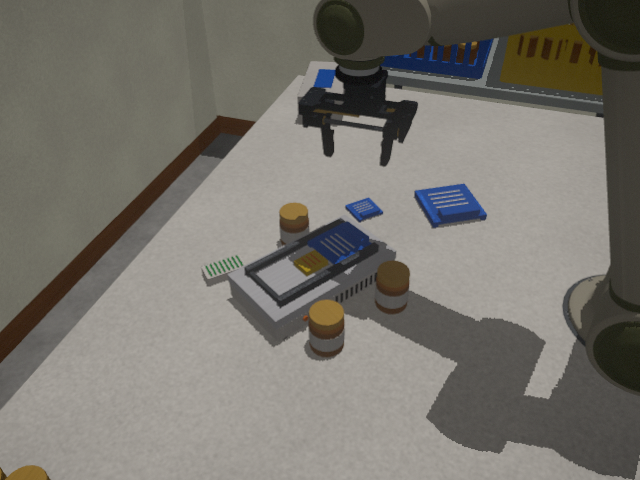

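```bash
python3 - <<'E'
import cv2,numpy as np
a=cv2.imread("pics/scene0.png")[190:295,265:465]; b=cv2.imread("pics/side0.png")[205:335,215:415]
cv2.imwrite("pics/crop0.png",cv2.resize(a,None,fx=4,fy=4,interpolation=cv2.INTER_CUBIC)); cv2.imwrite("pics/crop1.png",cv2.resize(b,None,fx=4,fy=4,interpolation=cv2.INTER_CUBIC))
E
```

```text
(no output)
```

View pics/crop0.png

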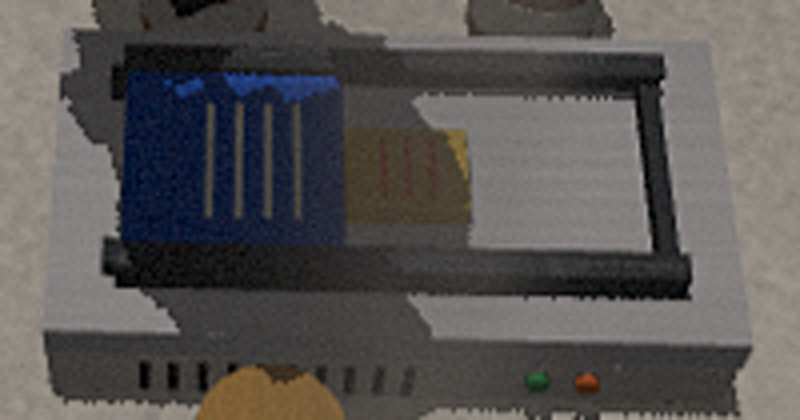

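View pics/crop1.png

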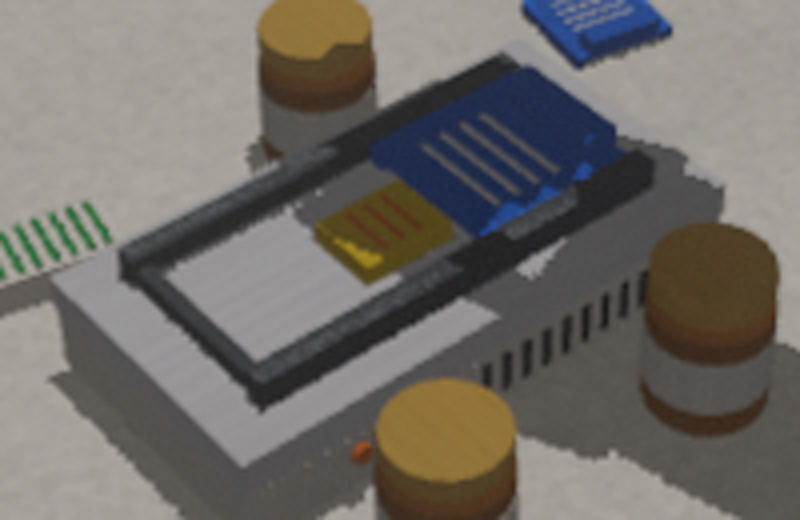

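The crops show three blue covers: scene (138,247) is large and on the bench, (219,308) is small and on the bench, and (324,232) lies between the rails beside the yellow tab (366,234). The one in the rails is the one meant. The deck corners are visible in both crops.

```bash
python3 - <<'E'
from h import *
C={"scene":((265,190),[(68,35),(710,42),(750,347),(45,335)],[(345,128),(465,130),(470,222),(345,224)]),
"side":((215,205),[(722,188),(242,466),(52,282),(515,42)],[(455,235),(370,282),(316,230),(400,181)])}
L=np.array([[-140,75],[140,75],[140,-75],[-140,-75]],float)
for n,(o,c,tb) in C.items():
    m=camera_model(n)
    P=np.array([onz(m,np.array(o)+np.array(u)/4,60)[:2] for u in c])
    print(n,np.round(P).tolist())
    # rigid fit
    a=L-L.mean(0);b=P-P.mean(0);
    th=np.arctan2((a[:,0]*b[:,1]-a[:,1]*b[:,0]).sum(),(a*b).sum());R=np.array([[np.cos(th),-np.sin(th)],[np.sin(th),np.cos(th)]])
    print(P.mean(0),np.degrees(th),np.round(P-P.mean(0)-a@R.T,1).tolist())
    T=np.array([onz(m,np.array(o)+np.array(u)/4,70)[:2] for u in tb]);print("tab",T.mean(0),((T.mean(0)-P.mean(0))@R))
m=camera_model("side")
for p in [(294,212),(326,312),(393,272)]: print("jar",onz(m,p,82))
m=camera_model("scene")
for p in [(403,166),(332,297),(317,178)]: print("jar",onz(m,p,82))
print("spare",onz(m,(435,325),20))
mw=camera_model("wrist");print(-np.array(mw["R"]).T@np.array(mw["t"]),np.array(mw["R"]))
E
```

```text
scene [[441.0, 15.0], [586.0, 253.0], [712.0, 172.0], [567.0, -64.0]]
[576.77416229  93.81227667] 58.29029393307509 [[2.0, 1.0], [-0.3, 0.5], [-1.9, -1.8], [0.2, 0.3]]
tab [581.89545899  96.43772983] [ 4.9253653  -2.97682059]
side [[434.0, 19.0], [582.0, 253.0], [706.0, 176.0], [561.0, -58.0]]
[570.5106228   97.53698474] 58.09071232095349 [[1.3, 1.1], [0.8, -3.4], [-2.6, -0.3], [0.5, 2.6]]
tab [570.49650753 108.00771109] [8.88099218 5.54655635]
jar [649.63196443 -10.89553452  82.        ]
jar [502.40092723 225.81438876  82.        ]
jar [421.27324488  98.43157453  82.        ]
jar [501.68432973 226.33948312  82.        ]
jar [655.12429067 -16.30783319  82.        ]
jar [447.92611303  81.98549565  82.        ]
spare [753.59205774 115.29081487  20.        ]
[524.59791304  75.53870516 384.05780554] [[ 9.99998554e-01  5.07515905e-04 -1.62304411e-03]
 [ 9.59208425e-04 -9.56442603e-01  2.91918871e-01]
 [-1.40419507e-03 -2.91920006e-01 -9.56441707e-01]]
```

```bash
python3 -m handwheel '[{"fingers":-1,"linear":[0,0,0],"spin":0.0294},{"fingers":-1,"linear":[0,0,0],"spin":0.0294},{"fingers":-1,"linear":[0,0,0],"spin":0.0294},{"fingers":-1,"linear":[0.28,-0.037,0.2],"spin":0},{"fingers":-1,"linear":[0.28,-0.037,0.2],"spin":0},{"fingers":-1,"linear":[0,0,0],"spin":0},{"fingers":-1,"linear":[0,0,0],"spin":0}]'
python3 - <<'E'
from h import *
s=telemetry.read_state();print(s["tcp_rot"])
m,im=save("wrist","pics/w0.png")
th=np.radians(58.2);u=np.array([np.cos(th),np.sin(th)]);v=np.array([-u[1],u[0]])
for a,b,z in[(-110,0,84),(6.5,0,70),(105,0,60),(-20,45,72),(-20,-45,72)]:
    p=np.array([574,96])+a*u+b*v;print(a,b,proj(m,[*p,z]))
E
```

```text
time_s: 0.98
ee_pos: [552.8, 61.3, 255.1]
tcp_rot: [[0.526, 0.85, 0.0], [0.85, -0.526, -0.0], [-0.0, 0.0, -1.0]]
wrist_force: [0.5, -0.2, 0.4]
gripper_width: 20.2
grasp_force: 0.0
[[ 5.26247614e-01  8.50331328e-01  2.85678365e-04]
 [ 8.50331371e-01 -5.26247546e-01 -2.82768145e-04]
 [-9.01090736e-05  3.91727337e-04 -9.99999919e-01]]
-110 0 [[317.38917459 318.6687439 ]]
6.5 0 [[317.60894693 170.7287253 ]]
105 0 [[317.82266512  26.77076598]]
-20 45 [[258.76936424 205.99041062]]
-20 -45 [[376.34454368 206.16055314]]
```

View pics/w0.png

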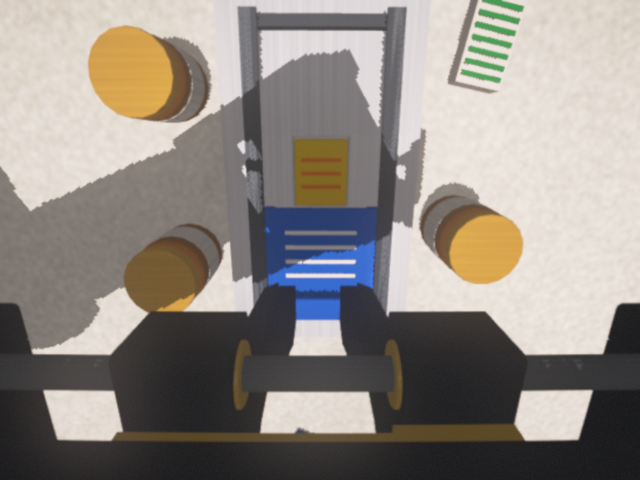

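The wrist view shows the tab centred at (321,172) and the cover's front edge at row 207. That is about 2.5 mm toward unit -y from my estimate, and the yaw is right.

```bash
python3 -m handwheel '[{"fingers":-1,"linear":[0.2,0.01,0],"spin":0},{"fingers":-1,"linear":[0.187,0.009,0],"spin":0},{"fingers":-1,"linear":[0,0,0.4],"spin":0},{"fingers":-1,"linear":[0,0,0.4],"spin":0},{"fingers":-1,"linear":[0,0,0.1],"spin":0},{"fingers":-1,"linear":[0,0,0],"spin":0}]'
python3 -m handwheel '[{"fingers":-1,"linear":[0,0,0.04],"spin":0},{"fingers":-1,"linear":[0,0,0.04],"spin":0},{"fingers":-1,"linear":[0,0,0.02],"spin":0},{"fingers":-1,"linear":[0,0,0.02],"spin":0},{"fingers":-1,"linear":[0,0,0],"spin":0}]'
```

```text
time_s: 1.78
ee_pos: [579.7, 99.6, 147.8]
tcp_rot: [[0.527, 0.85, 0.001], [0.85, -0.527, -0.0], [0.001, 0.001, -1.0]]
wrist_force: [0.9, 0.3, 1.4]
gripper_width: 0.3
grasp_force: 0.0
time_s: 2.4
ee_pos: [579.2, 100.1, 132.4]
tcp_rot: [[0.526, 0.85, 0.0], [0.85, -0.526, 0.0], [0.0, 0.0, -1.0]]
wrist_force: [-0.2, 0.6, 0.1]
gripper_width: 0.4
grasp_force: 0.0
```

```bash
python3 -m handwheel '[{"fingers":-1,"linear":[0,0,0.02],"spin":0},{"fingers":-1,"linear":[0,0,0.02],"spin":0},{"fingers":-1,"linear":[0,0,0],"spin":0}]'
python3 -m handwheel '[{"fingers":-1,"linear":[0,0,0.015],"spin":0},{"fingers":-1,"linear":[0,0,0.01],"spin":0},{"fingers":-1,"linear":[0,0,0],"spin":0}]'
```

```text
time_s: 2.78
ee_pos: [579.2, 100.1, 127.5]
tcp_rot: [[0.526, 0.85, 0.0], [0.85, -0.526, 0.0], [0.0, 0.0, -1.0]]
wrist_force: [-0.4, 0.1, 1.8]
gripper_width: 0.4
grasp_force: 1.1
time_s: 3.15
ee_pos: [579.3, 100.1, 124.4]
tcp_rot: [[0.526, 0.85, 0.0], [0.85, -0.526, 0.0], [0.0, 0.0, -1.0]]
wrist_force: [-0.9, -0.4, 4.2]
gripper_width: 0.8
grasp_force: 1.7
```

```bash
python3 -m handwheel '[{"fingers":-1,"linear":[0,0,0.01],"spin":0},{"fingers":-1,"linear":[0,0,0],"spin":0},{"fingers":-1,"linear":[0,0,0],"spin":0}]'
python3 -m handwheel '[{"fingers":-1,"linear":[0,0,0.01],"spin":0},{"fingers":-1,"linear":[0,0,0],"spin":0},{"fingers":-1,"linear":[0,0,0],"spin":0}]'
```

```text
time_s: 3.52
ee_pos: [579.3, 100.1, 124.3]
tcp_rot: [[0.526, 0.85, 0.001], [0.85, -0.526, -0.0], [0.0, 0.001, -1.0]]
wrist_force: [-4.1, -0.3, 12.4]
gripper_width: 0.5
grasp_force: 6.4
time_s: 3.9
ee_pos: [579.3, 100.2, 124.3]
tcp_rot: [[0.526, 0.85, 0.001], [0.85, -0.526, -0.0], [0.0, 0.001, -1.0]]
wrist_force: [-9.5, -0.9, 23.2]
gripper_width: 0.7
grasp_force: 11.3
```

```bash
python3 -m handwheel '[{"fingers":-1,"linear":[0,0,-0.2],"spin":0},{"fingers":-1,"linear":[0,0,-0.5],"spin":0},{"fingers":-1,"linear":[0,0,-0.5],"spin":0},{"fingers":-1,"linear":[-0.5,0,0],"spin":0},{"fingers":-1,"linear":[-0.5,0,0],"spin":0},{"fingers":-1,"linear":[-0.22,0,0],"spin":0},{"fingers":-1,"linear":[0,0,0],"spin":0},{"fingers":-1,"linear":[0,0,0],"spin":0}]'
python3 - <<'E'
from h import *
m,im=save("wrist","pics/w1.png")
th=np.radians(58.2);u=np.array([np.cos(th),np.sin(th)]);v=np.array([-u[1],u[0]])
c=np.array([574,96])-2.3*v-1*u
print((telemetry.read_state()["ee_pos"][:2]-c)@np.c_[u,v])
for a,b,z in[(-90,0,84),(6.5,0,60),(-20,0,72),(-90,32,84),(-90,-32,84)]:
    print(a,b,proj(m,[*(c+a*u+b*v),z]))
E
```

```text
time_s: 4.9
ee_pos: [502.6, -23.9, 265.9]
tcp_rot: [[0.526, 0.85, 0.0], [0.85, -0.526, 0.0], [0.0, -0.0, -1.0]]
wrist_force: [0.8, -0.5, -0.8]
gripper_width: 0.5
grasp_force: 0.0
[-1.38309877e+02 -4.97150514e-02]
-90 0 [[317.89175921 169.36314283]]
6.5 0 [[318.14878014  32.03141722]]
-20 0 [[318.08397282  68.78299444]]
-90 32 [[274.61441275 169.30617186]]
-90 -32 [[361.17339552 169.45975478]]
```

View pics/w1.png

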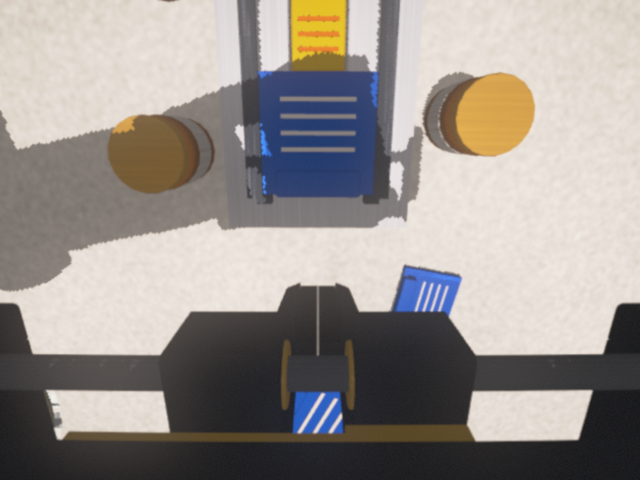

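The wrist view shows the tab flush and bright yellow at (318,35). The cover is still seated, with its rear edge at row 196 centred on column 318, in line with the closed fingers.

```bash
python3 -m handwheel '[{"fingers":-1,"linear":[0,0,0.4],"spin":0},{"fingers":-1,"linear":[0,0,0.4],"spin":0},{"fingers":-1,"linear":[0,0,0.23],"spin":0},{"fingers":-1,"linear":[0,0,0.1],"spin":0},{"fingers":-1,"linear":[0,0,0],"spin":0},{"fingers":-1,"linear":[0,0,0],"spin":0}]'
python3 -m handwheel '[{"fingers":-1,"linear":[0.05,0,0],"spin":0},{"fingers":-1,"linear":[0.05,0,0],"spin":0},{"fingers":-1,"linear":[0.05,0,0],"spin":0},{"fingers":-1,"linear":[0.05,0,0],"spin":0},{"fingers":-1,"linear":[0.05,0,0],"spin":0},{"fingers":-1,"linear":[0.05,0,0],"spin":0}]'
```

```text
time_s: 5.7
ee_pos: [502.8, -24.3, 131.6]
tcp_rot: [[0.526, 0.851, 0.002], [0.851, -0.526, -0.001], [0.001, 0.002, -1.0]]
wrist_force: [-0.4, -0.2, 0.2]
gripper_width: 0.4
grasp_force: 0.0
time_s: 6.45
ee_pos: [521.4, 6.4, 130.7]
tcp_rot: [[0.526, 0.85, 0.0], [0.85, -0.526, -0.0], [-0.0, 0.0, -1.0]]
wrist_force: [-1.4, -2.2, 3.2]
gripper_width: 0.2
grasp_force: 1.9
```

```bash
python3 -m handwheel '[{"fingers":-1,"linear":[0.08,0,0],"spin":0},{"fingers":-1,"linear":[0.08,0,0],"spin":0},{"fingers":-1,"linear":[0.08,0,0],"spin":0},{"fingers":-1,"linear":[0.08,0,0],"spin":0}]'
python3 -m handwheel '[{"fingers":-1,"linear":[0.08,0,0],"spin":0},{"fingers":-1,"linear":[0.08,0,0],"spin":0},{"fingers":-1,"linear":[0.08,0,0],"spin":0},{"fingers":-1,"linear":[0.08,0,0],"spin":0},{"fingers":-1,"linear":[0.06,0,0],"spin":0},{"fingers":-1,"linear":[0,0,0],"spin":0},{"fingers":-1,"linear":[0,0,0],"spin":0}]'
```

```text
time_s: 6.95
ee_pos: [541.6, 39.5, 130.5]
tcp_rot: [[0.526, 0.85, -0.0], [0.85, -0.526, 0.0], [-0.0, -0.0, -1.0]]
wrist_force: [-1.3, -3.4, 3.7]
gripper_width: 0.2
grasp_force: 1.9
time_s: 7.82
ee_pos: [565.2, 77.8, 130.3]
tcp_rot: [[0.526, 0.85, -0.0], [0.85, -0.526, 0.0], [0.0, -0.0, -1.0]]
wrist_force: [1.2, 0.0, -0.7]
gripper_width: 0.6
grasp_force: 0.0
```

```bash
python3 -m handwheel '[{"fingers":-1,"linear":[-0.1,0,0],"spin":0},{"fingers":-1,"linear":[-0.2,0,0],"spin":0},{"fingers":-1,"linear":[0,0,-0.4],"spin":0},{"fingers":-1,"linear":[0,0,-0.5],"spin":0},{"fingers":-1,"linear":[0,0,-0.3],"spin":0},{"fingers":-1,"linear":[0,0,0],"spin":0},{"fingers":-1,"linear":[0,0,0],"spin":0}]'
python3 - <<'E'
from h import *
m,im=save("wrist","pics/w2.png")
th=np.radians(58.2);u=np.array([np.cos(th),np.sin(th)]);v=np.array([-u[1],u[0]])
c=np.array([574,96])-2.3*v-1*u
for a,b,z in[(-30,0,60),(-10,0,84),(80,0,72),(105,0,60)]: print(a,proj(m,[*(c+a*u+b*v),z]))
E
```

```text
time_s: 8.7
ee_pos: [545.8, 46.6, 273.4]
tcp_rot: [[0.527, 0.85, -0.002], [0.85, -0.527, 0.0], [-0.001, -0.002, -1.0]]
wrist_force: [-0.3, 0.3, -1.3]
gripper_width: 0.5
grasp_force: 0.0
-30 [[318.68705341 192.56764968]]
-10 [[318.7642786  171.72762711]]
80 [[318.98963167  44.17755385]]
105 [[319.03326869  10.48916728]]
```

View pics/w2.png

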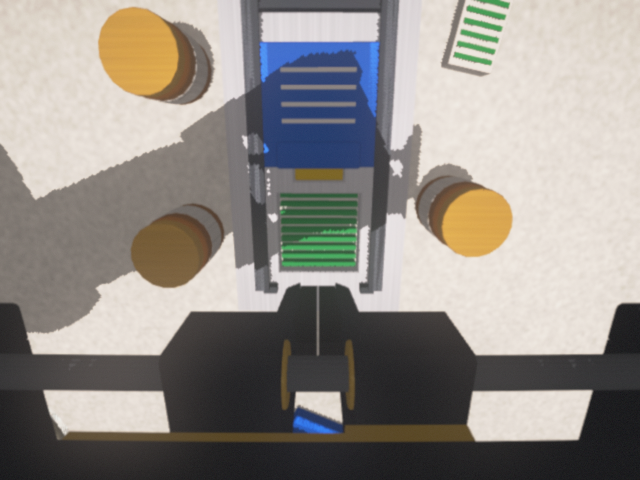

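The whole green bay is open (rows 193–270). The cover lies flat in its rails with edges at rows 42 and 167, which puts its x at about +36 mm. The tab is in, and the jars and spare filter have not moved.

```bash
python3 -c "
from station import r
print(r.sign_off())"
```

```text
the job is handed in; nothing more can be done
None
```

I pressed the tab in until it met firm resistance and looked flush, slid the cover about 100 mm along its rails so the whole filter bay is open, and handed the job in with the jars and spare filter undisturbed; the sign-off gave no verdict.

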